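# Press a board-test fixture's pillar and modules home

## Robot

A 7-joint arm with a two-finger parallel gripper is mounted at the origin on the work surface. World frame = base frame: x ahead of the robot, y to its left, z up, the work surface at z = 0. Lengths are in m, angles in rad, forces in N, time in s.
With the tool pointing down it reaches from about 0.35 to 0.9 m from the base axis. Payload 8.1 kg.
Tool frame: the origin (TCP) lies midway between the tips of the shut fingers; the grasp point (between the pads) lies arm.grip_point_offset behind it (arm.grip_point_offset is the distance from the TCP to the grasp point, in m); y points along the fingers, z is the direction in which the jaws open and shut, and the axes are right-handed (so a half turn about y gives the same grasp; the last joint's range is limited). The gripper opens to 92 mm and grips with 3 to 60 N. Pads are 19 mm wide; open, the fingers measure 130 mm over their backs; the gripper's body (75 mm by 190 mm) begins 47 mm behind the grasp point.
Start: joints at [-1.222, 0.434, 0.025, 1.573, -0.012, 1.134, -0.075], TCP at [0.273, 0.562, 0.227] pointing down, gripper open.
Joint ranges: [-2.62, 2.62], [-0.44, 2.09], [-1.27, 1.32], [0.08, 2.57], [-1.32, 4.46], [0.12, 2], [-2.74, 2.74]. Speed limits (rad/s): [2.22, 2.22, 3.01, 3.01, 3.14, 3.14, 3.14].

## Interface

Orientations are given as a rotation vector (axis times angle).
In Python, from cell import arm, get_image, camera_info gives the robot as it stands.
- The arm moves only by the tool carry_out, never from a script. Its argument "steps" is one flat list of numbers, 5 for each row, row after row: the opening, from 0 (shut) to 1 (fully open), then the shift along the world's x, y, z in units of 0.1 m (1.0 is 0.1 m), then the turn about the world's z in units of 45 degrees (1.0 is 45 degrees). In form: [hand, dx, dy, dz, spin, hand, dx, dy, dz, spin, ...]. A call has 1 to 12 rows; each row is the pose to reach, as a shift and turn from the pose commanded when the call began; what a row does not reach only later rows make up. A row lasts 1/10 s, in which the tool goes at most 50 mm and 8.59 degrees, less where a joint would pass 70% of its speed; a pose out of reach is approached as far as the arm can. A call with a number of a shift or a turn outside -1 to 1 is refused whole. A call with a gripper value outside its range is refused whole. The fingers move at their own pace and stop on an object; "grip_force" is the grip in N (left out, the last holds). Time passes only in rows, so rows that repeat a pose let the fingers close. It gives the time, the measured TCP pose, the force and the opening at its end, in the units of the state.
- arm.observe(): the state, without advancing time (a new reading comes with each control period).
- get_image(name): name is "scene" or "top" or "wrist"; returns (picture, depth): 420x560x3 uint8, red, green, blue; 420x560 float32, m along the optical axis (not along the pixel's ray), 0 where there is no reading.
- camera_info(name): a dict with "fovy" (degrees; the focal length in pixels is half the picture's height over the tangent of half this angle, whatever the lens; pixels are square), "cx", "cy" (the principal point, pixels), "dist_coeffs" ([k1, k2, p1, p2, k3] as OpenCV has them; the pictures are not rectified), "R" (3x3) and "t" (3): a world point X has camera coordinates R X + t; the wrist camera has in their place "tool_from_camera" (4x4, takes a point from camera to tool coordinates, whose origin is the TCP and whose axes are the tool frame's). Camera axes: x right, y down, z forward; pixel columns grow to the right and rows downward; lengths in m; the calibration is good to about 2 mm. A picture is of the moment at which its call begins: read the wrist's pose just before it. camera_info takes no time and is no camera call.
- arm.sign_off(): hands the job in, once; it reports no verdict.
The state is a dict: "clock": time; "joints": joint angles; "dq": joint speeds; "joint_efforts": joint torques, N m; "position": TCP position; "ee_rot": TCP orientation; "force": force on the tool from outside, world axes, zero at the start; "ft_torque": the same for the moment, N m; "width": opening from 0.0 (shut) to 1.0 (fully open).
Only numpy, scipy, OpenCV 4.12 (cv2) and the standard library are available. Lean on these libraries where they do the work, as an engineer would, in place of code of your own. Each camera call takes 0.05 s, during which the arm holds its last target. There are 200 camera calls.

## Task

Make the test fixture ready for its clear top plate: push the loose blue pillar onto the fixture's bare post and press it all the way down, level with the other three, and press down every black module in the fixture that stands proud until it is fully home in its socket. Leave the other things on the bench where they are.

Things in the scene. Friction and masses are not known exactly. Their poses are not given: they have to be found in the camera images.
- fixture: test fixture, fixed to the bench: brown bakelite slab 200 (x) x 276 (y) mm, flat top 30 mm above its origin (centre of underside). Corner posts at x +-70, y +-115 mm: three carry blue pillars, home (34 mm across, tops 86 mm above the slab), one is bare. Between them four modules in sockets at x +-30, y +-45 mm, long side along y
- post: the bare steel post in one corner of the fixture: 16 mm across, 62 mm tall, its upper 10 mm tapering to 8 mm across; origin at the centre of its foot on the slab's top, z up
- ring (a joint): snug black rubber ring round the bare post, 33 mm across, 6 mm thick: height (m) of its underside above the slab; it starts some 12 to 16 mm up and a pillar pushed onto the post drives it down to 0. It resists with about 7 N and stays where it is left
- pillar: the loose blue pillar, standing on the bench beside the fixture: 34 mm across, 80 mm long, 80 g, same as the fitted ones; bore 20 mm wide and 70 mm deep, open at the underside, top closed and flat. Origin at the centre of its underside, z towards the closed top. Fully home, its underside rests on the ring 6 mm above the slab and its top is 86 mm above the slab
- module_a (a joint): black plug-in module a, head 38 x 76 mm and 28 mm tall over a steel plug, in a grey socket 42 x 80 mm and 18 mm tall on the fixture: how far it stands proud of its socket (m), 0 when fully home. Some start home, some 9 to 14 mm proud. It slides straight down against about 8 N and stays where it is left
- module_a_top (a point): centre of the flat top of module a; 46 mm above the slab when home; z up, y along its long side
- module_b (a joint): black plug-in module b, head 38 x 76 mm and 28 mm tall over a steel plug, in a grey socket 42 x 80 mm and 18 mm tall on the fixture: how far it stands proud of its socket (m), 0 when fully home. Some start home, some 9 to 14 mm proud. It slides straight down against about 8 N and stays where it is left
- module_b_top (a point): centre of the flat top of module b; 46 mm above the slab when home; z up, y along its long side
- module_c (a joint): black plug-in module c, head 38 x 76 mm and 28 mm tall over a steel plug, in a grey socket 42 x 80 mm and 18 mm tall on the fixture: how far it stands proud of its socket (m), 0 when fully home. Some start home, some 9 to 14 mm proud. It slides straight down against about 8 N and stays where it is left
- module_c_top (a point): centre of the flat top of module c; 46 mm above the slab when home; z up, y along its long side
- module_d (a joint): black plug-in module d, head 38 x 76 mm and 28 mm tall over a steel plug, in a grey socket 42 x 80 mm and 18 mm tall on the fixture: how far it stands proud of its socket (m), 0 when fully home. Some start home, some 9 to 14 mm proud. It slides straight down against about 8 N and stays where it is left
- module_d_top (a point): centre of the flat top of module d; 46 mm above the slab when home; z up, y along its long side
- meter: handheld multimeter, grey, 175 x 85 x 46 mm, lying flat; origin at the centre of its underside. Bystander
- driver: screwdriver about 180 mm long lying flat. Bystander
- jar: clear jar with white cap, 52 mm across, 75 mm tall; origin at the centre of its underside. Bystander
- reel: empty white reel, 64 mm across, 48 mm tall, standing on its flange; origin at the centre of its underside. Bystander
- spare: spare black module, 38 x 76 x 44 mm, standing unplugged on the bench; not needed. Bystander

How it is judged:
By the outcome, as a careful person would: the job done as asked, in the order asked, and still so for the second after the job is handed in, with the robot touching nothing.
It also fails if it takes over 53 s, if anything falls off the work surface, if the arm or the gripper's body presses on something with over 40 N, if the wrist force passes 120 N, or if a joint passes its speed limit or range.

## Working session

There is one attempt and no reset: what is moved stays moved. The work goes in short steps, Python scripts to look and compute and a tool call to move; the robot and the scene stay as the last step left them, time stands still between calls to the robot, and variables do not carry over. Pictures are saved under pics/ and viewed, about 8 in all and at most 12, crops included, and the job is handed in when it is done.

Besides the shell and the picture viewer there is one more tool, called after "Call:" in YAML: its name, and indented under it one key for each argument. carry_out: Moves the arm, as the interface text tells. Shifts and turns lie within -1 to 1; 1 stands for 0.1 m of shift or 45 degrees of turn. Its arguments: {"type":"object","properties":{"steps":{"type":"array","items":{"type":"number"}},"grip_force":{"type":"number"}},"required":["steps"]}

```bash
mkdir -p pics
cat > h.py <<'E'
import numpy as np, cv2
from cell import arm, get_image, camera_info
from scipy.spatial.transform import Rotation as Ro
def K(i):
    f=210/np.tan(np.radians(i['fovy'])/2); return np.array([[f,0,i['cx']],[0,f,i['cy']],[0,0,1.]])
def cloud(name):
    s=arm.observe(); im,d=get_image(name); i=camera_info(name)
    h,w=d.shape; u,v=np.meshgrid(np.arange(w),np.arange(h))
    p=cv2.undistortPoints(np.stack([u,v],-1).reshape(-1,1,2).astype(float),K(i),np.array(i['dist_coeffs'])).reshape(h,w,2)
    P=np.dstack([p*d[...,None],d])
    if 'R' in i: W=(P-np.array(i['t']))@np.array(i['R'])
    else:
        T=np.array(i['tool_from_camera']); R=Ro.from_rotvec(s['ee_rot']).as_matrix()
        W=(P@T[:3,:3].T+T[:3,3])@R.T+np.array(s['position'])
    W[d==0]=np.nan
    return im,d,W
def save(im,n): cv2.imwrite('pics/'+n,im[...,::-1])
E
python3 - <<'E'
from h import *
print(arm.observe(), arm.grip_point_offset)
for n in('top','scene'):
    im,d,W=cloud(n); np.savez('pics/'+n,im=im,W=W); save(im,n+'0.png')
E
```

```text
{'clock': 0.0, 'joints': array([-1.22159378,  0.43521335,  0.02494582,  1.57409687, -0.01161913,
        1.13397275, -0.07511908]), 'dq': array([ 0.00010188,  0.00036818,  0.00096025, -0.00051783, -0.00037939,
       -0.00025529, -0.00010473]), 'joint_efforts': array([-8.75179612e-04, -6.67853808e+01,  9.84708108e-01, -3.14468014e+01,
       -6.05190732e-02,  4.27310227e-02,  1.76056037e-04]), 'position': array([0.27267832, 0.56181964, 0.22595071]), 'ee_rot': array([-1.5431277 ,  0.3546158 , -0.35424204]), 'force': array([0.77178054, 0.16115253, 0.20024748]), 'ft_torque': array([-0.01366611,  0.01423583,  0.02358123]), 'width': 1.0036074257609073} 0.0188
```

View pics/top0.png

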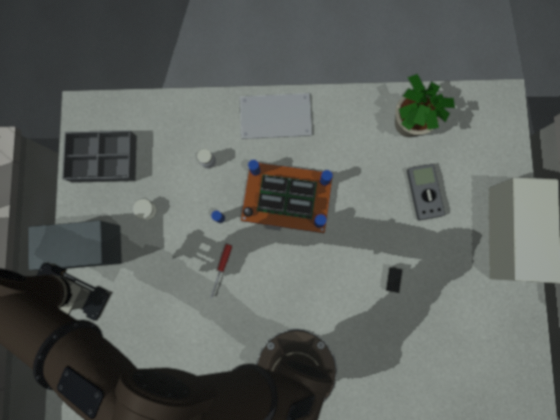

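View pics/scene0.png

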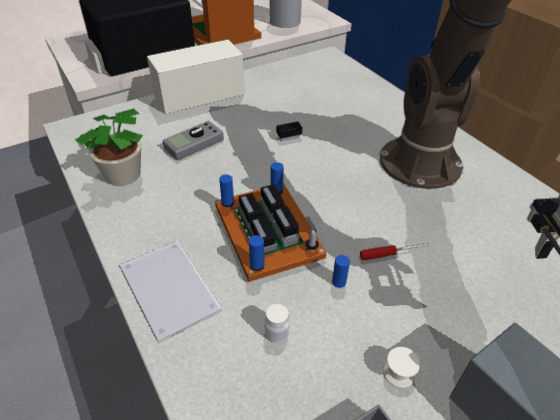

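The top view shows the fitted pillars at about (254,168), (327,177) and (320,221). The bare post is near (248,212), the loose pillar near (218,216), and the modules near (273,184), (302,186), (270,200) and (300,203).

Run:
```python
from h import *
for n in('top','scene'):
    z=np.load(f'pics/{n}.npz'); im=z['im'].astype(int);W=z['W']
    b=(im[...,2]>70)&(im[...,2]>1.8*im[...,0])&(im[...,2]>1.5*im[...,1])&(W[...,2]>0.02)&(W[...,2]<.2)
    k,l,st,c=cv2.connectedComponentsWithStats(b.astype(np.uint8))
    for i in range(1,k):
        if st[i,4]<15: continue
        p=W[l==i]; zt=np.nanpercentile(p[:,2],90); t=p[p[:,2]>zt-.008]
        print(n,c[i].round(),st[i,4],'top',t.mean(0).round(4),'ext',(t.max(0)-t.min(0)).round(3), p[:,2].max().round(4))
    print('bench',np.nanmedian(W[(W[...,2]<.01)&(W[...,2]>-.02)][:,2]))
    for nm,(u,v) in (dict(a=(273,184),b=(302,186),c=(270,200),d=(300,203),post=(248,212)) if n=='top' else dict(post=(312,238))).items():
        q=W[v-6:v+7,u-6:u+7].reshape(-1,3);zt=q[:,2].max();t=q[q[:,2]>zt-.004];print(nm,zt.round(4),t.mean(0).round(4),len(t))
    crop=im[150:245,190:345] if n=='top' else im[150:300,200:400]
    f=5 if n=='top' else 4
    cv2.imwrite(f'pics/{n}_crop.png',cv2.resize(np.clip(crop*1.5,0,255).astype(np.uint8)[...,::-1],None,fx=f,fy=f,interpolation=cv2.INTER_CUBIC))
```

```text
top [253. 166.] 83 top [0.6389 0.1197 0.1153] ext [0.029 0.025 0.011] 0.1216
top [326. 176.] 102 top [ 0.601  -0.1058  0.1159] ext [0.028 0.028 0.011] 0.1218
top [216. 216.] 76 top [0.4885 0.2398 0.0791] ext [0.029 0.028 0.01 ] 0.0846
top [320. 220.] 96 top [ 0.465  -0.0822  0.1157] ext [0.028 0.031 0.011] 0.1217
bench -0.00033456547852996586
a 0.0828 [0.5892 0.0613 0.08  ] 24
b 0.0811 [ 0.5756 -0.0296  0.0785] 35
c nan [nan nan nan] 0
d nan [nan nan nan] 0
post nan [nan nan nan] 0
scene [277. 175.] 285 top [ 0.4686 -0.0801  0.1152] ext [0.03  0.034 0.011] 0.1197
scene [226. 189.] 338 top [ 0.6056 -0.1027  0.1156] ext [0.03  0.032 0.011] 0.1201
scene [256. 252.] 455 top [0.6423 0.1217 0.1154] ext [0.032 0.035 0.012] 0.1207
scene [341. 268.] 349 top [0.4911 0.2421 0.0796] ext [0.032 0.032 0.011] 0.0843
bench 4.110101413982005e-05
post nan [nan nan nan] 0<stdin>:12: RuntimeWarning: Mean of empty slice.
  ret = um.true_divide(
```

View pics/scene_crop.png

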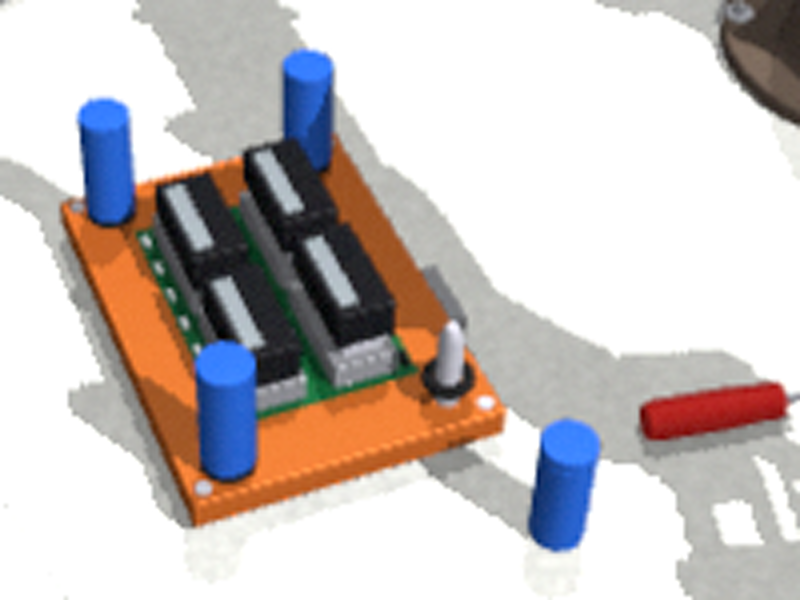

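Run:
```python
from h import *
s=arm.observe(); R=Ro.from_rotvec(s['ee_rot']).as_matrix(); print(R.round(3), np.degrees(np.arctan2(R[1,2],R[0,2])))
print(np.array(camera_info('wrist')['tool_from_camera']).round(3))
A,B,C=np.array([[.6406,.1207],[.6033,-.1043],[.4668,-.0812]])
print('post',A+C-B,'c',(A+C)/2,'yaw',np.degrees(np.arctan2(-(A-B)[0],(A-B)[1])),np.degrees(np.arctan2(*(B-C)[::-1])))
```

```text
[[ 0.9   -0.     0.437]
 [-0.437 -0.001  0.9  ]
 [ 0.    -1.    -0.001]] 64.1109158946128
[[-0.     0.961  0.277 -0.074]
 [ 0.    -0.277  0.961 -0.159]
 [ 1.     0.    -0.    -0.001]
 [ 0.     0.     0.     1.   ]]
post [0.5041 0.1438] c [0.5537  0.01975] yaw -9.412761969960263 -9.605204155012952
```

Call:
carry_out:
  steps: [1,0.33,-0.5,0,0,1,0.66,-1,0,0,1,0.66,-1,0,0]
  grip_force: 30

```text
clock: 0.4
position: [0.3423, 0.4575, 0.2264]
ee_rot: [-1.543, 0.357, -0.36]
force: [1.0, 0.8, 0.2]
width: 1.0
```

Call:
carry_out:
  steps: [1,0.33,-0.5,0,0,1,0.66,-1,0,0,1,0.66,-1,0,0]

```text
clock: 0.7
position: [0.4078, 0.3571, 0.2266]
ee_rot: [-1.543, 0.358, -0.36]
force: [-0.2, -1.0, -0.2]
width: 1.001
```

Call:
carry_out:
  steps: [1,0.33,-0.5,0,0,1,0.66,-1,-0.1,0,1,0.66,-1,-0.1,0,1,0.66,-1,-0.1,0]

```text
clock: 1.1
position: [0.4727, 0.258, 0.2161]
ee_rot: [-1.543, 0.359, -0.36]
force: [0.2, -0.2, -1.5]
width: 1.0
```

Run:
```python
from h import *
im,d,W=cloud('wrist'); save(im,'w0.png'); np.savez('pics/w0',im=im,W=W)
i=im.astype(int)
b=(i[...,2]>60)&(i[...,2]>1.8*i[...,0])&(i[...,2]>1.5*i[...,1])
k,l,st,c=cv2.connectedComponentsWithStats(b.astype(np.uint8))
for j in range(1,k):
    if st[j,4]<100: continue
    p=W[l==j]; zt=np.nanpercentile(p[:,2],95); t=p[p[:,2]>zt-.004]
    print(c[j].round(),st[j],'zt',zt.round(4),'mid',((np.nanmax(t,0)+np.nanmin(t,0))/2).round(4),np.nanmean(t,0).round(4),'ext',(np.nanmax(t,0)-np.nanmin(t,0)).round(3))
print(arm.observe()['position'])
```

```text
[275. 211.] [ 257  185   35   52 1447] zt 0.0817 mid [0.4875 0.2403 0.0804] [0.4871 0.2405 0.0807] ext [0.033 0.033 0.005]
[243. 349.] [233 346  22   7 118] zt 0.0479 mid [0.6288 0.1274 0.0472] [0.627  0.1278 0.0464] ext [0.011 0.017 0.006]
[0.4714202  0.26056784 0.21631323]
```

View pics/w0.png

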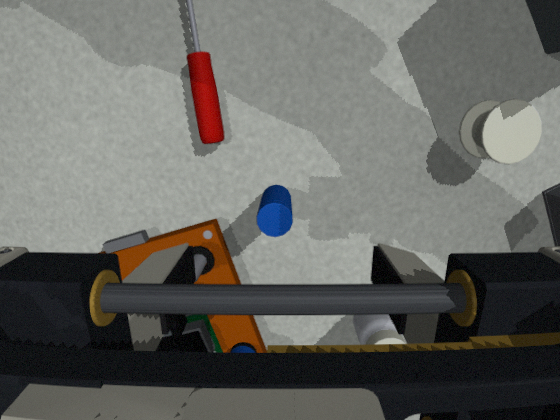

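The wrist view shows the loose pillar at (275,211), which is world (0.488, 0.241). The driver is well clear of it at (205,100), and the post sits at (203,262).

Call:
carry_out:
  steps: [1,0.175,-0.21,-0.2,0,1,0.175,-0.21,-0.6,0,1,0.175,-0.21,-0.95,0,1,0.175,-0.21,-0.95,0]

```text
clock: 1.55
position: [0.4848, 0.2413, 0.1179]
ee_rot: [-1.547, 0.358, -0.348]
force: [-0.8, -0.5, 1.0]
width: 1.0
```

Call:
carry_out:
  steps: [1,0,0,-0.4,0,1,0,0,-0.75,0,1,0,0,-0.75,0,1,0,0,-0.75,0,0.2,0,0,-0.75,0,0.2,0,0,-0.75,0,0.2,0,0,-0.75,0,0.2,0,0,-0.75,0,0.2,0,0,-0.75,0,0.2,0,0,-0.75,0,0.2,0,0,-0.75,0,0.2,0,0,-0.75,0]

```text
clock: 2.75
position: [0.4883, 0.2412, 0.0467]
ee_rot: [-1.542, 0.355, -0.354]
force: [-0.3, -0.4, -0.1]
width: 0.364
```

Call:
carry_out:
  steps: [0,0,0,0,0,0,0,0,0,0,0,0,0,0.2,0,0,0,0,0.6,0,0,0,0,1,0,0,0,0,1,0]
  grip_force: 40

```text
clock: 3.35
position: [0.4912, 0.2427, 0.1516]
ee_rot: [-1.536, 0.35, -0.359]
force: [0.3, 0.6, 0.2]
width: 0.367
```

Call:
carry_out:
  steps: [0,0.05,-0.2,0.2,0,0,0.05,-0.3,0.2,0,0,0.05,-0.3,0.2,0,0,0.05,-0.3,0.2,0]

```text
clock: 3.75
position: [0.4927, 0.2113, 0.1657]
ee_rot: [-1.542, 0.356, -0.354]
force: [-0.6, 0.0, -1.7]
width: 0.364
```

Run:
```python
from h import *
print(arm.observe()['position'])
for n in('top','scene','wrist'):
    im,d,W=cloud(n); np.savez('pics/'+n+'1',im=im,W=W); save(im,n+'1.png')
sc=cv2.imread('pics/scene1.png'); t=cv2.imread('pics/wrist1.png')
cv2.imwrite('pics/m1.png',np.hstack([cv2.resize(sc[150:300,250:400],(400,400)),cv2.resize(t[150:350,180:380],(400,400))]))
```

```text
[0.49268012 0.21133841 0.16565119]
```

View pics/m1.png

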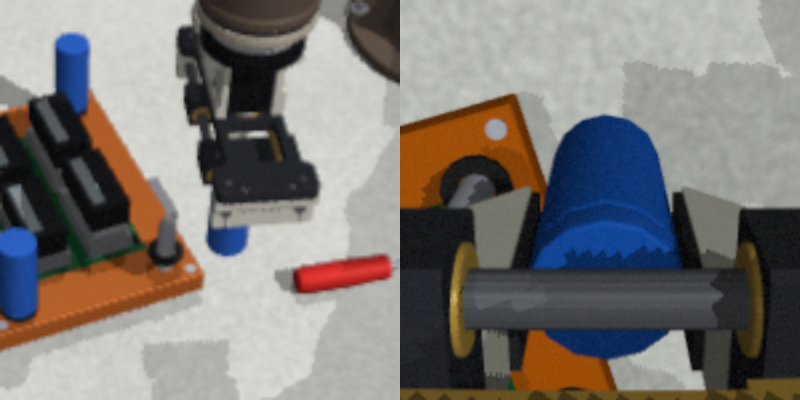

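Run:
```python
from h import *
W=np.load('pics/wrist1.npz')['W']; im=np.load('pics/wrist1.npz')['im']
# ring: points within 25mm of the post guess, z .045-.056 ; post above
for n in('wrist1','top1','scene1','w0','scene'):
    W=np.load(f'pics/{n}.npz')['W']
    r=np.hypot(W[...,0]-.504,W[...,1]-.1438)<.03
    for lo,hi in((.04,.055),(.06,.1)):
        m=r&(W[...,2]>lo)&(W[...,2]<hi); p=W[m]
        if len(p)>3: print(n,lo,len(p),'mean',p.mean(0).round(4),'min',p.min(0).round(4),'max',p.max(0).round(4))
# pillar top centre held, in wrist view
i=im.astype(int); W=np.load('pics/wrist1.npz')['W']
b=(i[...,2]>1.8*i[...,0])&(i[...,2]>1.5*i[...,1])&(W[...,2]>.1); p=W[b]; 
for lo in(.12,.14,.16,.18): 
    q=p[(p[:,2]>lo)&(p[:,2]<lo+.02)]; print(lo,len(q),q.min(0).round(4) if len(q) else'',q.max(0).round(4) if len(q) else '')
v,u=244,218
W0=W[235:254,208:228].reshape(-1,3); print(np.nanmedian(W0,0))
```

```text
wrist1 0.04 498 mean [0.4953 0.1458 0.0514] min [0.4858 0.1274 0.0462] max [0.509  0.1585 0.055 ]
wrist1 0.06 157 mean [0.4965 0.1464 0.0713] min [0.494  0.1393 0.0601] max [0.5028 0.15   0.0841]
top1 0.04 23 mean [0.5001 0.1352 0.049 ] min [0.4886 0.1297 0.0445] max [0.5139 0.1431 0.0536]
scene1 0.04 86 mean [0.506  0.1467 0.0505] min [0.4876 0.127  0.0431] max [0.5199 0.1598 0.0549]
scene1 0.06 75 mean [0.5055 0.1453 0.0784] min [0.4976 0.1339 0.0607] max [0.5108 0.1519 0.0939]
w0 0.04 339 mean [0.5015 0.1506 0.0512] min [0.4861 0.1366 0.0458] max [0.5171 0.159  0.055 ]
w0 0.06 141 mean [0.5006 0.1493 0.0739] min [0.4934 0.1452 0.0601] max [0.5084 0.1512 0.0868]
scene 0.04 83 mean [0.5063 0.1471 0.0508] min [0.4882 0.1276 0.0442] max [0.519 0.159 0.054]
scene 0.06 75 mean [0.5055 0.1453 0.0784] min [0.4981 0.1351 0.0606] max [0.5116 0.151  0.0939]
0.12 397 [0.475  0.2002 0.1208] [0.4946 0.2274 0.14  ]
0.14 593 [0.4749 0.1993 0.14  ] [0.4951 0.2274 0.16  ]
0.16 872 [0.4749 0.1968 0.16  ] [0.4971 0.2292 0.18  ]
0.18 2526 [0.4748 0.1951 0.18  ] [0.5084 0.2295 0.2   ]
[0.49561139 0.1481705  0.05933555]
```

Call:
carry_out:
  steps: [0,0.05,-0.35,0,0,0,0.105,-0.7,0,0,0,0.105,-0.7,0,0,0,0.105,-0.7,0,0,0,0.105,-0.7,-0.2,0,0,0.105,-0.7,-0.3,0,0,0.105,-0.7,-0.35,0,0,0.105,-0.7,-0.35,0]

```text
clock: 4.7
position: [0.5033, 0.1419, 0.131]
ee_rot: [-1.543, 0.355, -0.352]
force: [0.6, 0.8, -0.7]
width: 0.366
```

Run:
```python
from h import *
print(arm.observe()['position'])
im,d,W=cloud('wrist'); im2,d2,W2=cloud('scene'); np.savez('pics/w2',im=im,W=W)
cv2.imwrite('pics/m2.png',np.hstack([cv2.resize(im2[180:280,260:360],(400,400)),cv2.resize(im[150:350,180:380],(400,400))])[...,::-1])
i=im.astype(int)
b=(i[...,2]>1.8*i[...,0])&(i[...,2]>1.5*i[...,1])&(W[...,2]>.095); p=W[b]; print(np.nanpercentile(p,[1,99],axis=0).round(4))
```

```text
[0.50328255 0.14186742 0.13100384]
[[0.4856 0.1268 0.0969]
 [0.5178 0.164  0.2199]]
```

View pics/m2.png

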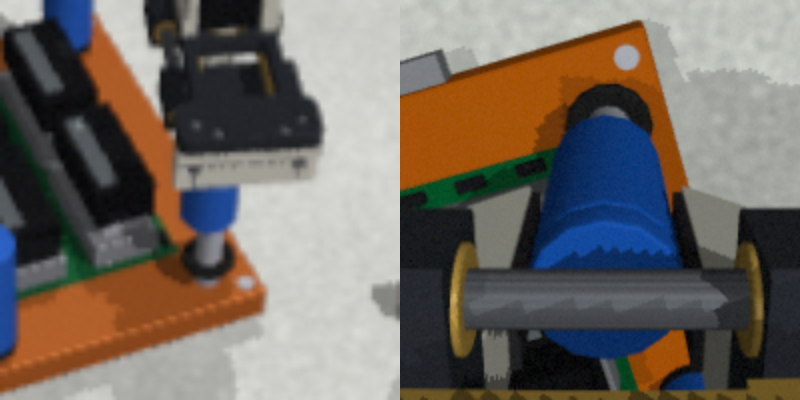

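The pillar hangs over the post, as both views show, and there is no side force. Next I lower it.

Call:
carry_out:
  steps: [0,0,0,-0.15,0,0,0,0,-0.25,0,0,0,0,-0.3,0,0,0,0,-0.3,0]

```text
clock: 5.2
position: [0.5035, 0.1415, 0.1013]
ee_rot: [-1.542, 0.355, -0.353]
force: [-1.6, 1.7, -2.5]
width: 0.362
```

Call:
carry_out:
  steps: [0,0,0,-0.06,0,0,0,0,-0.12,0,0,0,0,-0.16,0,0,0,0,-0.16,0,0,0,0,-0.16,0]

```text
clock: 5.7
position: [0.504, 0.142, 0.0859]
ee_rot: [-1.541, 0.354, -0.354]
force: [-2.1, 3.7, -0.2]
width: 0.366
```

Call:
carry_out:
  steps: [0,0,0,-0.02,0,0,0,0,-0.04,0,0,0,0,-0.04,0,0,0,0,-0.04,0]

```text
clock: 6.1
position: [0.5041, 0.142, 0.0825]
ee_rot: [-1.54, 0.354, -0.354]
force: [-3.6, 3.7, 9.1]
width: 0.358
```

Call:
carry_out:
  steps: [0,0,0,-0.02,0,0,0,0,-0.02,0,0,0,0,-0.02,0]

```text
clock: 6.4
position: [0.5044, 0.1421, 0.0821]
ee_rot: [-1.54, 0.353, -0.355]
force: [-10.9, 1.6, 30.8]
width: 0.362
```

Call:
carry_out:
  steps: [0,0,0,0.02,0,1,0,0,0.02,0,1,0,0,0.02,0,1,0,0,0.02,0,1,0,0,0.02,0,1,0,0,0.02,0,1,0,0,0.2,0,1,0,0,0.6,0,1,0,0,1,0,1,0,0,1,0]

```text
clock: 7.4
position: [0.5069, 0.142, 0.1846]
ee_rot: [-1.537, 0.349, -0.36]
force: [0.2, 0.4, -0.0]
width: 0.997
```

Call:
carry_out:
  steps: [0,-0.4,0.3,0.5,0.19,0,-0.8,0.3,0.8,0.37,0,-0.8,0.3,0.8,0.37,0,-0.8,0.3,0.8,0.37]

```text
clock: 7.8
position: [0.423, 0.1723, 0.2613]
ee_rot: [-1.565, 0.123, -0.127]
force: [0.6, 0.9, -0.1]
width: 0.701
```

Run:
```python
from h import *
print(arm.observe()['position'],arm.observe()['force'])
im2,d2,W2=cloud('scene'); im3,d3,W3=cloud('top'); im,d,W=cloud('wrist')
np.savez('pics/r3',ws=W2,wt=W3,ww=W,it=im3,i_s=im2)
for n,im_,V in(('scene',im2,W2),('top',im3,W3),('wrist',im,W)):
    i=im_.astype(int); b=(i[...,2]>60)&(i[...,2]>1.8*i[...,0])&(i[...,2]>1.5*i[...,1])&(V[...,2]>.02)
    k,l,st,c=cv2.connectedComponentsWithStats(b.astype(np.uint8))
    for j in range(1,k):
        if st[j,4]<15: continue
        p=V[l==j]; zt=np.nanpercentile(p[:,2],90); t=p[p[:,2]>zt-.004]
        print(n,c[j].round(),st[j,4],'zt',zt.round(4),t.mean(0).round(4))
    # modules
    c0=np.array([.5534,.0197]); a=np.radians(-9.5); Rm=np.array([[np.cos(a),-np.sin(a)],[np.sin(a),np.cos(a)]])
    L=(V[...,:2]-c0)@Rm
    for mx in(-.03,.03):
        for my in(-.045,.045):
            m=(abs(L[...,0]-mx)<.014)&(abs(L[...,1]-my)<.03)&(V[...,2]>.04)&(V[...,2]<.15)
            print(n,'mod',mx,my,m.sum(),(c0+Rm@[mx,my]).round(4),np.nanmedian(V[m][:,2]).round(4) if m.sum() else '')
cv2.imwrite('pics/m3.png',np.hstack([cv2.resize(im2[150:290,210:350],(400,400)),cv2.resize(im[:,:],(400,300)) if 0 else cv2.copyMakeBorder(cv2.resize(im,(400,300)),0,100,0,0,0)])[...,::-1])
```

```text
[0.42302718 0.17231872 0.26128341] [ 0.57061843  0.91226591 -0.09808347]
scene [420.  12.] 17 zt 0.0452 [-0.7717 -0.8344  0.0484]
scene [277. 176.] 296 zt 0.1168 [ 0.4675 -0.0814  0.1164]
scene [226. 189.] 355 zt 0.1169 [ 0.6045 -0.1048  0.1162]
scene [312. 236.] 413 zt 0.1167 [0.5059 0.1428 0.1161]
scene [256. 252.] 460 zt 0.1171 [0.6419 0.1207 0.1164]
scene mod -0.03 -0.045 175 [ 0.5164 -0.0197] 0.0871
scene mod -0.03 0.045 239 [0.5312 0.069 ] 0.09
scene mod 0.03 -0.045 181 [ 0.5756 -0.0296] 0.0766
scene mod 0.03 0.045 216 [0.5904 0.0591] 0.0764
top [254. 166.] 96 zt 0.1179 [0.6386 0.1189 0.1165]
top [326. 177.] 110 zt 0.1183 [ 0.6018 -0.1061  0.1167]
top [247. 209.] 95 zt 0.1183 [0.5012 0.1406 0.1214]
top [320. 220.] 79 zt 0.1191 [ 0.4641 -0.0823  0.1173]
top mod -0.03 -0.045 170 [ 0.5164 -0.0197] 0.0867
top mod -0.03 0.045 171 [0.5312 0.069 ] 0.089
top mod 0.03 -0.045 166 [ 0.5756 -0.0296] 0.0755
top mod 0.03 0.045 161 [0.5904 0.0591] 0.0759
wrist [ 65. 253.] 1403 zt 0.117 [ 0.4573 -0.0802  0.1211]
wrist [268. 261.] 1433 zt 0.1173 [0.4997 0.1419 0.1167]
wrist [272. 338.] 282 zt 0.0614 [0.6243 0.1221 0.0611]
wrist mod -0.03 -0.045 0 [ 0.5164 -0.0197] 
wrist mod -0.03 0.045 17 [0.5312 0.069 ] 0.0492
wrist mod 0.03 -0.045 0 [ 0.5756 -0.0296] 
wrist mod 0.03 0.045 578 [0.5904 0.0591] 0.0769
```

View pics/m3.png

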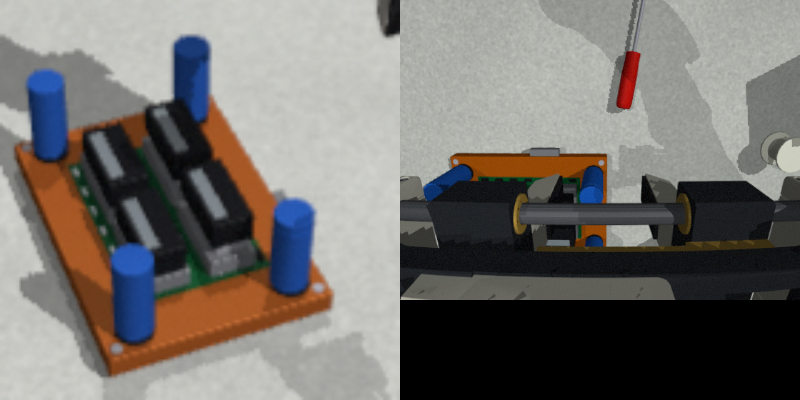

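The pillar is home: its top is at 116.1 mm, and the others are at about 116.3 mm. The two near modules, at (0.531, 0.069) and (0.516, -0.020), stand about 13.5 and 11 mm proud. The far two are home.

Call:
carry_out:
  steps: [0,0.5,-0.5,-0.2,0.37,0,1,-1,-0.5,0.37,0,1,-1,-0.5,0,0,1,-1,-0.5,0]

```text
clock: 8.35
position: [0.526, 0.0654, 0.2065]
ee_rot: [-1.571, 0.138, -0.134]
force: [-0.2, -0.2, -0.2]
width: 0.224
```

Run:
```python
from h import *
s=arm.observe(); R=Ro.from_rotvec(s['ee_rot']).as_matrix(); print(s['position'],np.degrees(np.arctan2(R[1,2],R[0,2])),s['width'],s['clock'])
```

```text
[0.52601761 0.06541908 0.20645698] 80.08896963422927 0.22387664622231496 8.35
```

Call:
carry_out:
  steps: [0,0.06,-0.02,-0.3,0,0,0.06,-0.02,-0.7,0,0,0.06,-0.02,-0.95,0,0,0.06,-0.02,-0.95,0,0,0.06,-0.02,-0.95,0]

```text
clock: 8.85
position: [0.5299, 0.0685, 0.1141]
ee_rot: [-1.568, 0.129, -0.126]
force: [0.5, -0.7, 0.4]
width: 0.006
```

Now down to 0.076, in stages.

Call:
carry_out:
  steps: [0,0,0,-0.1,0,0,0,0,-0.2,0,0,0,0,-0.27,0,0,0,0,-0.34,0,0,0,0,-0.36,0,0,0,0,-0.36,0]

```text
clock: 9.45
position: [0.5301, 0.0693, 0.0787]
ee_rot: [-1.567, 0.126, -0.127]
force: [0.5, 0.0, 0.5]
width: 0.001
```

Call:
carry_out:
  steps: [0,0,0,-0.015,0,0,0,0,-0.03,0,0,0,0,-0.03,0]

```text
clock: 9.75
position: [0.5301, 0.0694, 0.0763]
ee_rot: [-1.567, 0.126, -0.127]
force: [-1.4, 0.1, 7.4]
width: 0.003
```

Call:
carry_out:
  steps: [0,0,0,-0.015,0,0,0,0,-0.015,0,0,0,0,-0.015,0]

```text
clock: 10.05
position: [0.5303, 0.0694, 0.076]
ee_rot: [-1.566, 0.126, -0.128]
force: [-6.8, 0.1, 24.5]
width: 0.002
```

This module bottomed out at 0.076 m. On to the next one.

Call:
carry_out:
  steps: [0,0,0,0.25,0,0,0,0,0.4,0,0,-0.07,-0.45,0.4,0,0,-0.14,-0.89,0.4,0,0,-0.14,-0.89,0.4,0,0,-0.14,-0.89,0.4,0,0,-0.14,-0.89,0.3,0,0,-0.14,-0.89,0.2,0,0,-0.14,-0.89,0.13,0,0,-0.14,-0.89,0.07,0,0,-0.14,-0.89,0.03,0,0,-0.14,-0.89,0.03,0]

```text
clock: 11.25
position: [0.5155, -0.0186, 0.0764]
ee_rot: [-1.567, 0.127, -0.124]
force: [-0.1, 0.3, 0.5]
width: 0.007
```

Call:
carry_out:
  steps: [0,0,0,-0.015,0,0,0,0,-0.03,0,0,0,0,-0.03,0]

```text
clock: 11.55
position: [0.5159, -0.0187, 0.0759]
ee_rot: [-1.566, 0.126, -0.126]
force: [-10.5, 1.9, 35.3]
width: 0.005
```

Call:
carry_out:
  steps: [0,0,0,0.3,0,0,0,0,0.7,0,0,0,0,1,0,0,0,0,1,0]

```text
clock: 11.95
position: [0.5184, -0.0193, 0.1776]
ee_rot: [-1.566, 0.121, -0.131]
force: [0.6, 0.7, 0.0]
width: 0.009
```

Call:
carry_out:
  steps: [0,-0.4,0,0.5,0,0,-0.8,0,1,0,0,-1,0,1,0,0,-1,0,1,0,0,-1,0,1,0]

```text
clock: 12.45
position: [0.4158, -0.0192, 0.2741]
ee_rot: [-1.566, 0.125, -0.127]
force: [0.2, 0.8, -0.3]
width: 0.006
```

Run:
```python
from h import *
print(arm.observe()['position'],arm.observe()['force'])
im2,d2,W2=cloud('scene'); im3,d3,W3=cloud('top')
c0=np.array([.5534,.0197]); a=np.radians(-9.5); Rm=np.array([[np.cos(a),-np.sin(a)],[np.sin(a),np.cos(a)]])
for n,V in(('scene',W2),('top',W3)):
    L=(V[...,:2]-c0)@Rm
    for xs,ys,r in(((-.03,.03),(-.045,.045),(.014,.03)),((-.07,.07),(-.115,.115),(.012,.012))):
      for mx in xs:
        for my in ys:
            m=(abs(L[...,0]-mx)<r[0])&(abs(L[...,1]-my)<r[1])&(V[...,2]>.06)&(V[...,2]<.15)
            print(n,mx,my,m.sum(),np.nanpercentile(V[m][:,2],[50,75]).round(4) if m.sum() else '')
save(np.hstack([cv2.resize(im2[150:290,210:350],(400,400)),cv2.resize(im2,(400,400))]),'m4.png')
```

```text
[ 0.4157945  -0.01922675  0.27405292] [ 0.23035203  0.7567472  -0.32835449]
scene -0.03 -0.045 174 [0.0763 0.0775]
scene -0.03 0.045 202 [0.0765 0.0775]
scene 0.03 -0.045 181 [0.0763 0.0776]
scene 0.03 0.045 207 [0.0764 0.0776]
scene -0.07 -0.115 119 [0.1114 0.1161]
scene -0.07 0.115 164 [0.1121 0.1162]
scene 0.07 -0.115 121 [0.1101 0.116 ]
scene 0.07 0.115 156 [0.1143 0.1164]
top -0.03 -0.045 0 
top -0.03 0.045 111 [0.0755 0.0773]
top 0.03 -0.045 80 [0.0762 0.0777]
top 0.03 0.045 154 [0.0757 0.0775]
top -0.07 -0.115 0 
top -0.07 0.115 64 [0.1153 0.1165]
top 0.07 -0.115 61 [0.1163 0.1176]
top 0.07 0.115 65 [0.1153 0.1173]
```

View pics/m4.png

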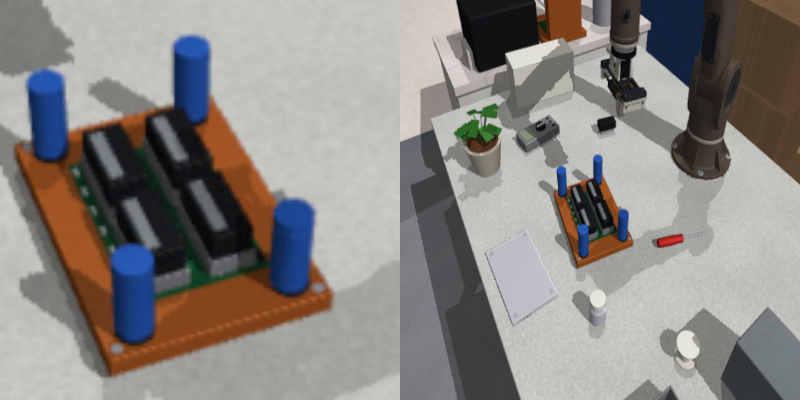

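All four modules are level at about 0.0764 m, the pillars are level at about 0.116 m, and the bystanders haven't moved.

```bash
python3 -c "
from cell import arm
print(arm.sign_off())"
```

```text
the job is handed in; nothing more can be done
None
```

The fixture is ready for its top plate, and I handed the job in at about 12.5 s on the robot's clock. First I pushed the loose blue pillar onto the bare post until it bottomed at about 31 N. Then I pressed down the two proud modules, about 11 and 13.5 mm up, until they bottomed at about 35 and 25 N. The other two modules were already home, so I left them alone.

- **Modules:** in the last scene image all four tops were level, at 76.3–76.5 mm against 76 mm expected. The top camera's view of one pressed module, and of the pillar at the same end, was blocked in that last look. For those two I have only the scene camera, plus the press force for the module.
- **Pillars:** all four tops were at 116.0–116.4 mm in the scene image, against 116 mm expected.
- **Other items:** the meter, driver, jar, reel and spare looked unmoved in the last picture. I did not measure their positions.
- **At hand-in:** the arm was clear of everything. No check failed or disagreed.

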